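# Start and close the brush-cleaner cap

## Robot

A 6-joint arm with a two-finger parallel gripper is mounted at the origin on a cart in front of the work surface, level with it; the furniture and walls round the work are solid. World frame = base frame: x ahead of the robot, y to its left, z up, the work surface at z = 0. Lengths are in m, angles in rad, forces in N, time in s.
With the tool pointing down it reaches from about 0.325 to 0.9 m from the base axis. Payload 6.1 kg.
Tool frame: the origin (TCP) lies midway between the tips of the shut fingers; the grasp point (between the pads) lies 19 mm behind it; z points along the fingers, y is the line along which they close (so a half turn about z gives the same grasp; the last joint's range is limited). The gripper opens to 85 mm and grips with 20 to 120 N. Pads are 22 mm wide; open, the fingers measure 114 mm over their backs; the gripper's body (76 mm by 85 mm) begins 54 mm behind the grasp point. The pads swing forward as they close: fully open they stand 13 mm farther back than shut.
Start: joints at [1.053, 0.22, 1.526, -0, 1.395, -0.126], TCP at [0.239, 0.578, 0.231] pointing down, gripper open.
Joint ranges: [-2.98, 2.98], [-0.91, 2.08], [0.09, 2.57], [-1.24, 4.39], [0.2, 2.65], [-2.68, 2.68]. Speed limits (rad/s): [2.57, 2.57, 3.01, 3.14, 3.14, 3.14].

## Interface

Orientations are given as [roll, pitch, yaw] about the fixed x, y, z axes, in that order (R = Rz(yaw) Ry(pitch) Rx(roll)).
In Python, from plant import movep, move_l, set_joints, gripper_to, hold, inverse_kinematics, observe, get_image, get_calibration, Unreachable, job_done gives the robot as it stands. Calls block until the motion is done:
- movep(position, orientation): joint-space move of the TCP to a pose.
- move_l(position, feed=0.15, rotation=None, max_force=None): straight line of the TCP; rotation=None keeps the orientation; feed is the mean speed in m/s. With max_force (N) it stops when the force on the tool has changed by that much, and returns True; else False.
- set_joints(angles): joint-space move.
- gripper_to(opening, f_grip=None): finger opening in m; f_grip is the grip in N (None keeps the last); returns when the fingers have stopped.
- hold(seconds).
- inverse_kinematics(position, orientation): joint angles nearest the present ones, or None.
- observe(): the state.
- get_image(name): name is "side" or "top"; returns (picture, depth): 400x640x3 uint8, red, green, blue; 400x640 float32, m along the optical axis (not along the pixel's ray), 0 where there is no reading.
- get_calibration(name): a dict with "intrinsics" (3x3 intrinsics, pixels), "world_from_camera" (4x4, takes a point from camera to world coordinates). Camera axes: x right, y down, z forward; pixel columns grow to the right and rows downward; lengths in m; the calibration is good to about 2 mm. A picture is of the moment at which its call begins. get_calibration takes no time and is no camera call.
A pose or a line that the arm cannot do raises Unreachable and nothing moves.
- job_done(): hands the job in; it is judged then, once.
The state is a dict: "time_s": time; "q": joint angles; "joint_velocities": joint speeds; "joint_torque": joint torques, N m; "eef_pos": TCP position; "tcp_rot": TCP orientation; "ft_force": force on the tool from outside, world axes, zero at the start; "torque": the same for the moment, N m; "opening": finger opening in m; "grasp_force": force on a finger pad.
Only numpy, scipy, OpenCV 4.12 (cv2) and the standard library are available. Lean on these libraries where they do the work, as an engineer would, in place of code of your own. Each camera call takes 0.05 s, during which the arm holds its last target. There are 200 camera calls.

## Task

The orange cap of the blue brush-cleaner canister has only been set on its spout with the thread not started. Without lifting it off, back it gently counterclockwise until it clicks down into its thread start, then turn it clockwise until it is fully home against its stop, and let go. Never wrench the spout: ease off as soon as you feel either stop. Leave the other things on the worktop where they are.

Things in the scene. Friction and masses are not known exactly. Their poses are not given: they have to be found in the camera images.
- cap: orange screw cap, 65 to 110 g: round skirt 54 mm across and 27 mm high, on top a finger bar 46 mm long, 14 mm wide, 24 mm high (51 mm over all). Origin on its axis at the skirt's lower edge; x along the bar, z up. Three hidden pins inside carry it on the spout's three-start thread. At the start it lies loose on the thread's flat ends, origin 18.5 mm above can_mouth.
- cap_bar (a point): centre of the finger bar, on the cap's axis 39 mm above the cap's origin; the bar reaches 12 mm above and below it. Turning forward (clockwise from above) from the start only jams the cap on a stop, still high. Backed (counterclockwise) by 5 to 70 degrees, different each time, it reaches its thread start.
- can_mouth (a point): point on the spout's vertical axis at the can's flat top, 92 mm above the worktop. At its thread start the cap drops 6.7 mm by its weight (unless clamped too tight to fall), to 11.8 mm above here; at most 10 degrees past that a stop blocks backing. Then 65 to 80 degrees clockwise it sinks another 4.7 mm, to 7.1 mm above here, home against a stop.
- spout (a joint): twist of the metal spout in its rubber seat, rad, + counterclockwise from above, 0 unloaded; it gives elastically, 8 N m per rad, so it shows the torque on the cap: under 0.01 while the cap turns freely, rising at once against a stop. More than 0.075 rad (0.6 N m) either way tears the seat.
- can: blue square canister with a white label, 120 (x) x 100 (y) x 92 mm, in a flat steel holder 160 x 124 mm screwed to the worktop, so it does not move. Origin at the centre of its underside.
- tape_black: roll of black tape, 62 mm across, bystander
- masking_tape: roll of tan masking tape, 94 mm across, bystander
- screwdriver: yellow screwdriver, 195 mm long, bystander
- felt_pen_1: blue felt pen, 137 mm long, bystander
- plum_pencil: short plum pencil, 120 mm long, bystander
- paint_yellow_bottle: yellow paint bottle, 110 mm high, bystander
- paint_blue_bottle: blue paint bottle, 110 mm high, bystander
- paint_red_bottle: red paint bottle, 112 mm high, bystander

How it is judged:
By the outcome, as a careful person would: the job done as asked, in the order asked, and still so for the second after the job is handed in, with the robot touching nothing.
It also fails if it takes over 72 s, if anything falls off the work surface, if the arm or the gripper's body presses on something with over 40 N, if the wrist force passes 120 N, or if a joint passes its speed limit or range.

## Working session

There is one attempt and no reset: what is moved stays moved. The work goes in short steps, each a Python script; the robot and the scene stay as the last script left them, time stands still between calls to the robot, and variables do not carry over. Pictures are saved under pics/ and viewed, at most 10 in all, crops included, and the job is handed in when it is done.

```bash
mkdir -p pics; python3 - <<'E'
from plant import *
import cv2,numpy as np
print(observe())
for n in("side","top"):
    im,d=get_image(n);c=get_calibration(n);print(n,c);np.savez(f"pics/{n}0.npz",im=im,d=d)
    cv2.imwrite(f"pics/{n}0.png",im[:,:,::-1])
E
```

```text
{'time_s': 0.0, 'q': array([ 1.05292784e+00,  2.21256099e-01,  1.52760655e+00, -2.15717397e-05,
        1.39471369e+00, -1.26155764e-01]), 'joint_velocities': array([-3.60798510e-04, -8.23738031e-04,  1.46140157e-03,  2.23242345e-03,
       -3.37682720e-05, -2.91269528e-04]), 'joint_torque': array([ 1.27945321e-03, -4.96892953e+01, -3.89397454e+01,  7.77584972e-06,
        1.08467677e-02, -2.20045916e-05]), 'eef_pos': array([0.23834537, 0.57710844, 0.2301831 ]), 'tcp_rot': array([-3.13962207e+00, -2.28527307e-04,  2.74988350e+00]), 'ft_force': array([-0.0948547 , -0.44539597,  0.65517611]), 'torque': array([0.04647399, 0.01027511, 0.01144658]), 'grasp_force': 0.0, 'opening': 0.08545190222543604}
side {'intrinsics': array([[455.39408876,   0.        , 327.7362233 ],
       [  0.        , 455.39408876, 199.79977398],
       [  0.        ,   0.        ,   1.        ]]), 'world_from_camera': array([[ 0.94408225,  0.17971869, -0.2764234 ,  0.93373036],
       [ 0.32970571, -0.51888508,  0.788703  , -1.09682176],
       [-0.0016873 , -0.83573887, -0.54912447,  0.88577756],
       [ 0.        ,  0.        ,  0.        ,  1.        ]])}
top {'intrinsics': array([[502.70058259,   0.        , 322.39683022],
       [  0.        , 502.70058259, 199.25640761],
       [  0.        ,   0.        ,   1.        ]]), 'world_from_camera': array([[-0.02138303, -0.98489232,  0.17184261,  0.26473987],
       [-0.99972256,  0.022762  ,  0.006058  ,  0.01879026],
       [-0.00987796, -0.1716654 , -0.98510579,  1.70318096],
       [ 0.        ,  0.        ,  0.        ,  1.        ]])}
```

View images.

View pics/side0.png

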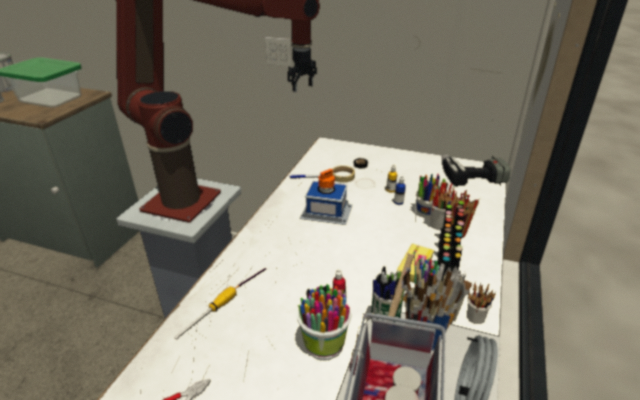

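View pics/top0.png

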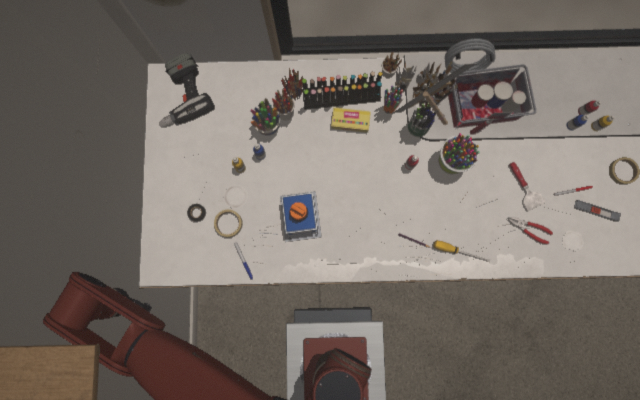

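The side view shows the cap at about (327,183) on the blue can. In the top view the cap is at about (299,211), with open space around it. Next I measure its axis and the bar yaw.

```bash
cat > h.py <<'E'
import numpy as np,cv2
from plant import *
def ray(n,uv,z):
    c=get_calibration(n);K=c["intrinsics"];T=c["world_from_camera"]
    d=T[:3,:3]@np.linalg.solve(K,[uv[0],uv[1],1]);o=T[:3,3]
    return o+d*(z-o[2])/d[2]
def pts(n,d):
    c=get_calibration(n);K=c["intrinsics"];T=c["world_from_camera"]
    v,u=np.indices(d.shape);P=np.stack([(u-K[0,2])/K[0,0]*d,(v-K[1,2])/K[1,1]*d,d],-1)
    return P@T[:3,:3].T+T[:3,3]
def orange(im):
    h=cv2.cvtColor(im,cv2.COLOR_RGB2HSV)
    return (h[...,0]>=3)&(h[...,0]<=16)&(h[...,1]>150)&(h[...,2]>70)
E
python3 - <<'E'
from h import *
for n,box in(("top",(190,235,275,325)),("side",(165,200,310,345))):
    f=np.load(f"pics/{n}0.npz");im,d=f["im"],f["d"];m=orange(im);k=np.zeros_like(m);k[box[0]:box[1],box[2]:box[3]]=1;m&=k
    v,u=np.nonzero(m);P=pts(n,d)[m];ok=d[m]>0;P=P[ok]
    print(n,m.sum(),u.min(),u.max(),v.min(),v.max(),u.mean(),v.mean(),"z",np.percentile(P[:,2],[5,25,50,75,95]))
    print("centroid on z=.137",ray(n,(u.mean(),v.mean()),.1375))
    hi=P[P[:,2]>.152]; print("hi",len(hi))
    if len(hi)>5:
        r=cv2.minAreaRect(hi[:,:2].astype(np.float32)*1000);print(hi.mean(0),r)
        w,V=np.linalg.eigh(np.cov(hi[:,:2].T));print(np.sqrt(w)*1e3,np.degrees(np.arctan2(V[1,1],V[0,1]))%180)
    b=im[box[0]:box[1],box[2]:box[3],::-1]
    cv2.imwrite(f"pics/{n}c.png",cv2.resize(b,None,fx=9,fy=9,interpolation=cv2.INTER_CUBIC))
a=cv2.imread("pics/topc.png");b=cv2.imread("pics/sidec.png")
h=max(a.shape[0],b.shape[0]);q=[cv2.copyMakeBorder(x,0,h-x.shape[0],0,0,0) for x in(a,b)]
cv2.imwrite("pics/c.png",np.hstack(q))
E
```

```text
top 183 290 306 203 218 298.1256830601093 210.37158469945356 z [0.13174212 0.13559341 0.139869   0.15988314 0.16440069]
centroid on z=.137 [0.50408183 0.10564097 0.1375    ]
hi 61
[0.50410592 0.10537749 0.16131803] ((504.3035888671875, 105.5997314453125), (43.76247787475586, 13.23742389678955), 61.16984939575195)
[ 3.88796906 12.81174443] 58.71836393511343
side 247 319 335 169 187 326.6518218623482 178.77732793522267 z [0.11193193 0.12418047 0.13685826 0.14582436 0.16017652]
centroid on z=.137 [0.51313337 0.09310452 0.1375    ]
hi 40
[0.50936626 0.10073592 0.15842167] ((509.9759521484375, 101.27969360351562), (42.39263153076172, 11.24176025390625), 58.064693450927734)
[ 2.91163071 13.05892455] 57.029797078890944
```

View pics/c.png

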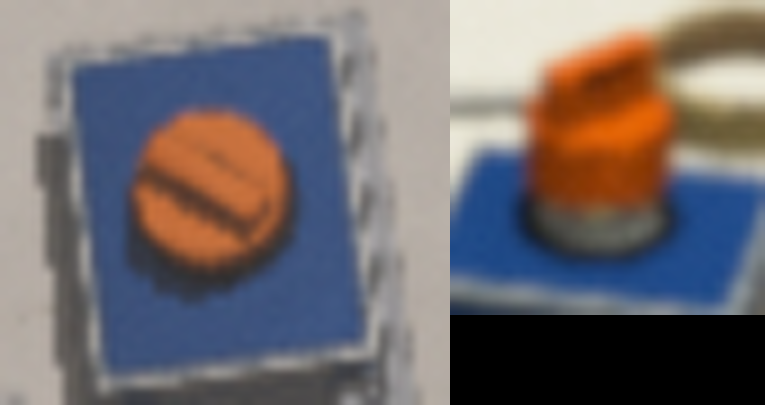

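The cap axis is at about (0.505, 0.105), with the bar at about 60° and its top near z 0.161, which matches the expected 0.1615. Next I choose the wrist branch that leaves room for about +85° and −90°, then approach.

```bash
python3 - <<'E'
from h import *
p=[.505,.105,.22]
for y in(60,-120):
    for dy in(-90,0,85):
        q=inverse_kinematics(p,[np.pi,0,np.radians(y+dy)]); print(y,dy,None if q is None else np.round(q,3))
E
```

```text
60 -90 [ 0.052 -0.034  1.821 -0.     1.355  2.146]
60 0 [ 0.052 -0.034  1.821 -0.     1.355  0.576]
60 85 [ 0.052 -0.034  1.821  0.     1.355 -0.908]
-120 -90 [ 0.052 -0.034  1.821  0.     1.355 -0.995]
-120 0 [ 0.052 -0.034  1.821  0.     1.355 -2.566]
-120 85 [ 0.052 -0.034  1.821 -0.     1.355  2.234]
```

```bash
python3 - <<'E'
from h import *
rot=[np.pi,0,np.radians(60)]
t=lambda s:print(s,(o:=observe())["time_s"],o["eef_pos"].round(4),o["ft_force"].round(2),o["torque"].round(3),o["opening"].round(4),o["grasp_force"])
movep([.505,.105,.22],rot);t("above")
gripper_to(.028,20);t("grip")
print(move_l([.505,.105,.150],.08));t("150")
f=move_l([.505,.105,.136],.02,max_force=3);t(f"down {f}")
im,d=get_image("side");cv2.imwrite("pics/s1.png",cv2.resize(im[150:215,280:380,::-1],None,fx=6,fy=6,interpolation=cv2.INTER_CUBIC))
im,d=get_image("top");cv2.imwrite("pics/t1.png",cv2.resize(im[180:240,260:340,::-1],None,fx=6,fy=6,interpolation=cv2.INTER_CUBIC))
a=cv2.imread("pics/s1.png");b=cv2.imread("pics/t1.png");b=cv2.resize(b,(200*b.shape[1]//b.shape[0],200));a=cv2.resize(a,None,fx=.8,fy=.8)
c=np.zeros((520,480,3),np.uint8);c[:312]=a;c[315:515,:b.shape[1]]=b;cv2.imwrite("pics/c1.png",c)
E
```

```text
Traceback (most recent call last):
AttributeError: 'float' object has no attribute 'round'
```

```bash
cat >> h.py <<'E'
def t(s):
    o=observe();print(s,round(o["time_s"],2),o["eef_pos"].round(4),"yaw",np.degrees(o["tcp_rot"][2]).round(1),"F",o["ft_force"].round(2),"M",o["torque"].round(3),round(o["opening"],4),round(o["grasp_force"],1));return o
def snap(name):
    a,_=get_image("side");b,_=get_image("top")
    a=cv2.resize(a[150:215,280:380,::-1],None,fx=5,fy=5,interpolation=cv2.INTER_CUBIC);b=cv2.resize(b[190:235,260:340,::-1],(500,281),interpolation=cv2.INTER_CUBIC)
    cv2.imwrite(name,np.vstack([a,b]))
E
python3 - <<'E'
from h import *
t("above")
gripper_to(.028,20);t("grip")
move_l([.505,.105,.150],.08);t("150")
f=move_l([.505,.105,.136],.02,max_force=3);t(f"down {f}")
snap("pics/c1.png")
E
```

```text
above 2.06 [0.5049 0.1058 0.22  ] yaw 60.1 F [-0.29 -0.22  0.84] M [-0.022  0.011  0.027] 0.0856 0.0
grip 2.64 [0.505 0.105 0.22 ] yaw 60.0 F [-0.19  0.47 -0.86] M [-0.015 -0.113  0.039] 0.028 0.0
150 3.67 [0.5055 0.1051 0.1506] yaw 60.0 F [ 0.53 -0.67 -1.23] M [ 0.008 -0.012  0.006] 0.0278 0.0
down True 4.3 [0.5048 0.105  0.1369] yaw 60.0 F [-0.69 -0.22  5.35] M [ 0.043  0.079 -0.021] 0.0281 2.1
```

View pics/c1.png

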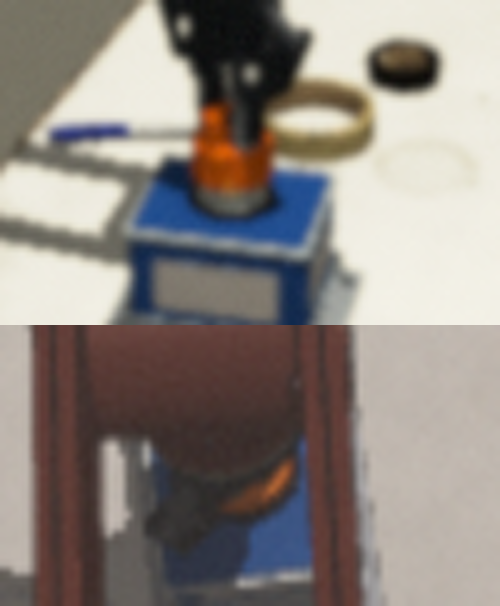

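The fingertips straddle the bar and touched the skirt at z 0.137, as expected. I'll raise 2 mm and squeeze gently to check the centring.

```bash
python3 - <<'E'
from h import *
move_l([.505,.105,.139],.02);hold(.2);t("up")
gripper_to(.010,20);hold(.2);t("closed");hold(.1);t("closed")
gripper_to(.0165,20);hold(.2);t("loose")
s=observe()["q"]
s[5]-=np.radians(1);set_joints(s);t("1deg")
E
```

```text
up 4.89 [0.5047 0.105  0.1386] yaw 60.0 F [-0.46  0.24 -0.08] M [ 0.03  -0.024  0.015] 0.0279 0.0
closed 5.36 [0.5049 0.105  0.1389] yaw 60.0 F [-0.87 -0.03 -0.69] M [0.033 0.006 0.008] 0.0134 23.9
closed 5.46 [0.5049 0.105  0.1389] yaw 60.0 F [ 0.17  1.37 -1.48] M [0.056 0.017 0.01 ] 0.0136 23.9
loose 5.88 [0.5051 0.105  0.1391] yaw 60.0 F [-0.32  0.34 -0.05] M [0.03  0.018 0.018] 0.0167 0.0
1deg 6.12 [0.5051 0.105  0.1391] yaw 61.0 F [ 0.37 -0.56  0.73] M [-0.025  0.043 -0.037] 0.0165 0.0
```

```bash
cat >> h.py <<'E'
def turn(step,nmax,lim):
    """turn joint 6 in small steps (deg, + = CCW) until the averaged torque about z reaches lim"""
    q=np.array(observe()["q"]);q=inverse_kinematics(observe()["eef_pos"],[np.pi,0,observe()["tcp_rot"][2]]) if False else q
    log=[]
    for i in range(nmax):
        q[5]-=np.radians(step);set_joints(q)
        m=[]
        for _ in range(3): hold(.02);m.append(observe()["torque"][2])
        log.append(round(float(np.median(m)),3))
        if abs(log[-1])>lim: break
    print(log);t("end");return q,abs(log[-1])>lim
E
python3 - <<'E'
from h import *
print(turn(2,14,.13))
snap("pics/c2.png")
E
```

```text
[0.022, 0.018, 0.013, -0.038, -0.0, -0.026, 0.013, 0.011, 0.013, -0.022, -0.01, -0.033, 0.012, 0.021]
end 10.32 [0.5051 0.105  0.1391] yaw 88.9 F [-0.33  0.11  0.81] M [ 0.018 -0.028  0.026] 0.0163 0.1
(array([ 5.19687803e-02,  4.83361407e-02,  1.89723723e+00, -1.73315332e-05,
        1.19766340e+00,  6.94963687e-02]), False)
```

```bash
python3 - <<'E'
from h import *
print(turn(2,28,.13)[1])
snap("pics/c2.png")
E
```

```text
[0.018, 0.009, 0.034, -0.02, -0.017, 0.0, -0.024, -0.047, -0.069, -0.154]
end 13.43 [0.5053 0.1049 0.1392] yaw 108.9 F [ 2.68 -1.16  0.97] M [-0.163 -0.29  -0.194] 0.0166 5.3
True
```

View pics/c2.png

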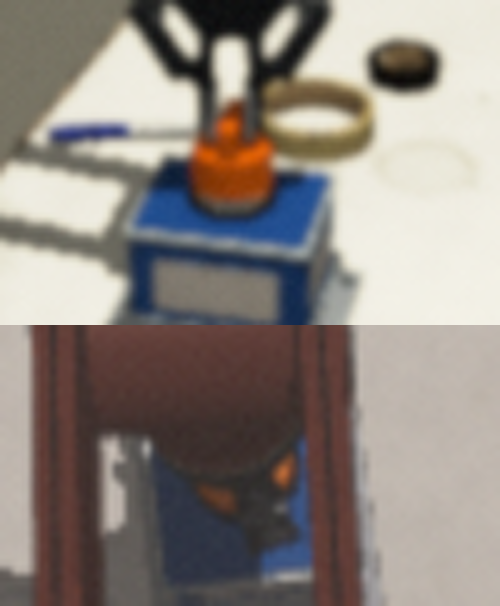

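The stop is felt, and the cap has dropped: the skirt's lower edge is down at about row 207, with only a thin ring of spout showing. I'll ease off, lower the fingers (free travel to z 0.133 confirms the drop), then turn clockwise.

```bash
python3 - <<'E'
from h import *
print(turn(-2,3,.13)[1])
p=observe()["eef_pos"]
print("contact",move_l([.505,.105,.1335],.02,max_force=3));t("low")
print(turn(-2,30,.13)[1])
E
```

```text
[-0.06, -0.021, -0.003]
end 14.43 [0.505 0.105 0.139] yaw 103.0 F [-0.29 -0.39 -0.1 ] M [-0.001  0.011 -0.003] 0.0165 0.1
False
contact False
low 14.86 [0.5049 0.105  0.1333] yaw 102.9 F [ 0.38  0.25 -0.69] M [ 0.015 -0.048 -0.029] 0.0167 0.1
[0.043, 0.034, 0.001, 0.01, 0.022, -0.002, -0.004, 0.062, 0.012, -0.023, 0.015, 0.003, -0.0, 0.018, -0.005, 0.014, -0.011, 0.009, -0.001, 0.021, 0.002, 0.017, 0.012, -0.013, 0.007, -0.028, -0.006, -0.015, -0.032, 0.015]
end 23.86 [0.5048 0.105  0.1333] yaw 43.0 F [-0.51  0.28 -0.52] M [0.03  0.026 0.048] 0.0167 0.1
False
```

```bash
python3 - <<'E'
from h import *
print(turn(-1.5,26,.13)[1])
snap("pics/c3.png")
E
```

```text
[0.003, 0.019, -0.027, 0.023, -0.01, 0.021, -0.03, 0.016, -0.008, 0.036, -0.022, -0.007, -0.006, -0.002, -0.018, -0.016, -0.004, -0.015, -0.001, 0.05, 0.126, 0.182]
end 30.46 [0.5047 0.1051 0.1332] yaw 10.0 F [-1.02  0.42  0.77] M [0.178 0.257 0.169] 0.0164 5.3
True
```

View pics/c3.png

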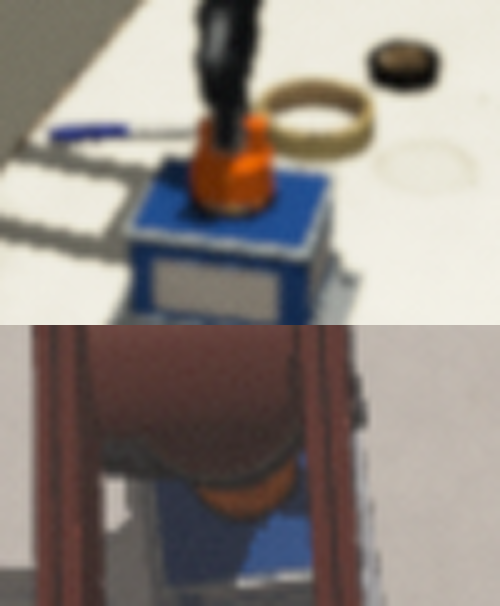

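The clockwise stop is felt at 0.18 N m, and the skirt is near the can top. I'll ease off within the lash, check the height with a light touch, then open and withdraw.

```bash
python3 - <<'E'
from h import *
print(turn(2,3,.3)[1])
print("contact",move_l([.505,.105,.1225],.02,max_force=3));t("touch")
move_l([.505,.105,.1285],.03);gripper_to(.035);t("open")
move_l([.505,.105,.25],.12);movep([.42,.40,.28],[np.pi,0,np.radians(60)]);hold(.3);t("away")
for n in("top","side"):
    im,d=get_image(n);m=orange(im);k=np.zeros_like(m);b=(190,235,275,325) if n=="top" else (165,205,310,345)
    k[b[0]:b[1],b[2]:b[3]]=1;m&=k;P=pts(n,d)[m&(d>0)];z=P[:,2];zm=np.percentile(z,97);hi=P[z>zm-.01]
    print(n,"z",np.percentile(z,[2,50,97]),"bar",cv2.minAreaRect(hi[:,:2].astype(np.float32)*1000),hi[:,2].mean())
snap("pics/c4.png")
E
```

```text
[0.044, 0.001, 0.01]
end 31.46 [0.5049 0.105  0.1333] yaw 15.9 F [-0.15  0.26 -0.8 ] M [ 0.052 -0.013  0.003] 0.0169 0.1
False
contact True
touch 31.88 [0.5052 0.1055 0.1262] yaw 16.0 F [-0.27  1.09  3.07] M [0.124 0.024 0.052] 0.0164 3.7
open 32.44 [0.5049 0.1049 0.1283] yaw 16.0 F [-0.1   0.51 -0.52] M [-0.018 -0.006 -0.041] 0.035 0.0
away 35.08 [0.4206 0.3992 0.28  ] yaw 59.9 F [-0.52  0.74 -0.32] M [ 0.001 -0.064  0.031] 0.0351 0.0
top z [0.11963477 0.12825423 0.15353952] bar ((504.370361328125, 106.01237487792969), (43.72492218017578, 13.370989799499512), 20.817733764648438) 0.14892541294204806
side z [0.01954223 0.1254212  0.14925113] bar ((509.58917236328125, 98.93119812011719), (41.37554168701172, 17.51018524169922), 30.41107177734375) 0.14593712618765756
```

View pics/c4.png

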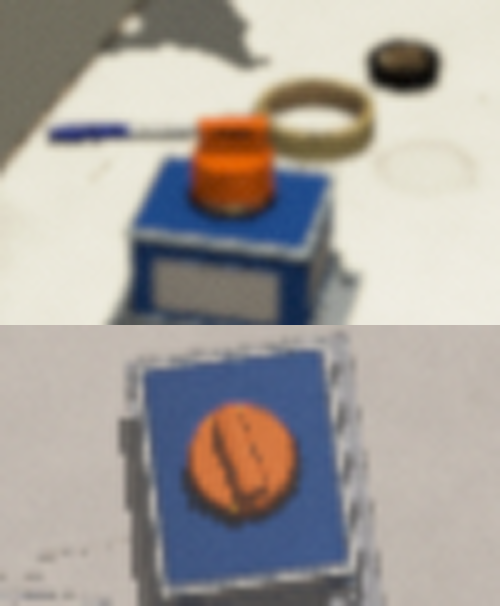

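The touch at z 0.126 and the bar top about 12 mm lower both put the cap at its home height. Nothing else has moved in this view.

```bash
python3 -c "
from plant import *
print(job_done())"
```

```text
the job is handed in; nothing more can be done
None
```

The cap was backed counterclockwise until it dropped into its thread, turned clockwise to its home stop with no more than about 0.2 N m measured at either stop, and released; the job is handed in.

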